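# Load the slide carriage and set its brake screw

## Task

Load the small bench-slide carriage: stand the loose capacitor in the carriage bin that already holds a capacitor and the loose relay in the bin that already holds a relay, setting them down upright rather than dropping them. With both loaded, set the carriage brake: turn the thumbscrew clockwise until it seats against its stop, then back it off a quarter turn and keep gripping the thumbscrew there, so finish while still holding it, with the arm at rest. Leave the other things on the worktop where they are.

Things in the scene. Friction and masses are not known exactly. Their poses are not given: they have to be found in the camera images.
- carriage: Bench slide, fixed to the worktop (place and yaw vary): rail 250 (y) x 60 mm under a grey plate 152 x 212 mm (x, y), plate top 27 mm up. Origin: on the worktop under the plate's centre, z up, -x the near edge. On the plate: two bins (centres x = 22, y = +-52 mm) and a metal boss 34 x 44 mm, top 54 mm up, at x = -56, y = 0, with the thumbscrew.
- screw_head (a point): Centre of the thumbscrew's spade head, on its vertical axis, 96 mm above the worktop: a dark steel plate 34 mm long (x axis), 9 mm thick (y axis), 28 mm high (82 to 110 mm up), to pinch from above. Below it a collar 18 mm across (from 74 mm up) and an 8 mm stem. A bright dot on top marks the +x end. The frame turns with the screw; z up.
- brake_screw (a joint): Angle of the thumbscrew in rad, growing as it turns clockwise seen from above. It seats on a hard stop at 3.00 and starts 0.6 to 1.25 rad short of it; a quarter turn back from the stop is 1.43. It stays where it is left (friction about 0.05 N m) and does not rise or sink.
- bin_capacitor: Open grey plastic bin, 100 x 100 mm outside, 22 mm high, walls and floor 3 mm, fixed on the carriage; it already holds a capacitor, near its far (+x) side. Which half of the carriage it is on varies. Origin: centre of its underside, 27 mm above the worktop (inner floor 30 mm, rim 49 mm up); axes parallel to the carriage's.
- bin_relay: Bin of the same shape and size beside it, on the other half of the carriage; this one already holds a relay, near its far (+x) side. Origin and axes as for the other bin.
- new_capacitor: The loose capacitor to be loaded: dark blue upright cylinder, 25 mm in diameter, 40 mm high, standing on the worktop to the left of the carriage. Origin: centre of its underside; z up along the cylinder.
- new_relay: The loose relay to be loaded: blue rectangular block, 12 (x) x 29 (y) x 26 (z) mm, standing on the worktop to the left of the carriage. Origin: centre of its underside. Which of the two loose parts is nearer to the carriage varies.
- sample_capacitor: Capacitor like the loose one, standing in its bin from the start, about 28 mm from the bin's centre towards +x. Origin: centre of its underside. To remain standing in the bin.
- sample_relay: Relay like the loose one, standing in its bin from the start, about 28 mm from the bin's centre towards +x. Origin: centre of its underside. To remain standing in the bin.
- tape_roll: Bystander: roll of black tape, 57 mm across and 19 mm high, lying near the front edge. Origin: centre of its underside.
- memory_stick: Bystander: black memory stick 17 x 52 x 8 mm, lying to the left of the loose parts. Origin: centre of its underside.
- reel: Bystander: white component reel, 68 mm across and 10 mm high, lying behind the carriage. Origin: centre of its underside.

How it is judged:
By the outcome, as a careful person would: the job done as asked, in the order asked, and still so for the second after the job is handed in, while the arm keeps its last pose, push and grip.
It also fails if it takes over 69 s, if anything falls off the work surface, if the arm or the gripper's body presses on something with over 40 N, if the wrist force passes 120 N, or if a joint passes its speed limit or range.

## Robot

A 7-joint arm with a two-finger parallel gripper is mounted at the origin on a cart in front of the work surface, level with it; the furniture and walls round the work are solid. World frame = base frame: x ahead of the robot, y to its left, z up, the work surface at z = 0. Lengths are in m, angles in rad, forces in N, time in s.
With the tool pointing down it reaches from about 0.35 to 0.9 m from the base axis. Payload 19.9 kg.
Tool frame: the origin (TCP) lies midway between the tips of the shut fingers; the grasp point (between the pads) lies 19 mm behind it; z points along the fingers, y is the line along which they close (so a half turn about z gives the same grasp; the last joint's range is limited). The gripper opens to 85 mm and grips with 20 to 120 N. Pads are 22 mm wide; open, the fingers measure 114 mm over their backs; the gripper's body (76 mm by 85 mm) begins 54 mm behind the grasp point. The pads swing forward as they close: fully open they stand 13 mm farther back than shut.
Start: joints at [-1.151, 0.417, -0.01, 1.614, 0.005, 1.111, -0.053], TCP at [0.278, 0.56, 0.231] pointing down, gripper open.
Joint ranges: [-2.81, 2.81], [-0.39, 2.02], [-1.27, 1.25], [0.06, 2.57], [-1.19, 4.33], [0.19, 2], [-2.82, 2.82]. Speed limits (rad/s): [1.89, 1.89, 2.39, 2.39, 3.01, 3.01, 3.01].

## Interface

Orientations are given as a unit quaternion [x, y, z, w].
In Python, from plant import sensors, camera, camera_model, job_done, spotter gives the robot as it stands. The module is installed in compiled form; this text tells all that it offers.
- The arm moves only by the tool send_rows, never from a script. Its argument "series" is a list of rows, each a list of 5 numbers: the finger opening in mm, from 0 to 85.4, then the shift along the tool's x, y, z in mm, then the turn about the tool's z in degrees. A call has 1 to 10 rows; each row is the pose to reach, as a shift and turn from the pose commanded when the call began, along the tool's axes at that moment; what a row does not reach only later rows make up. A row lasts 1/10 s, in which the tool goes at most 50 mm and 8.59 degrees, less where a joint would pass 70% of its speed; a pose out of reach is approached as far as the arm can. A call with a gripper value outside its range is refused whole. The fingers move at their own pace and stop on an object; "squeeze" is the grip in N (left out, the last holds). Time passes only in rows, so rows that repeat a pose let the fingers close. It gives the time, the measured TCP pose, the force, the opening and the grip force at its end, in the units of the state.
- sensors.state(): the state, without advancing time (a new reading comes with each control period).
- camera(name): name is "side" or "top" or "wrist"; returns (picture, depth): 384x512x3 uint8, red, green, blue; 384x512 float32, m along the optical axis (not along the pixel's ray), 0 where there is no reading.
- camera_model(name): a dict with "intrinsics" (3x3 intrinsics, pixels), "cam_to_world" (4x4, takes a point from camera to world coordinates); the wrist camera has in their place "tool_from_camera" (4x4, takes a point from camera to tool coordinates, whose origin is the TCP and whose axes are the flange's). Camera axes: x right, y up, looking along -z (the intrinsics and any distortion apply to the point x, -y, -z); pixel columns grow to the right and rows downward; lengths in m; the calibration is good to about 2 mm. A picture is of the moment at which its call begins: read the wrist's pose just before it. camera_model takes no time and is no camera call.
- job_done(): hands the job in; it is judged then, once.
Trained networks look in the newest picture that a camera, given by its name, has taken for a name from the list of things; names that differ only in an ending like _2 or _b are one class to them, and where a whole thing is asked for, a point or a joint stands for the part that bears it (a point fixed in the world has none). Each returns a list of dicts, best first, with "conf" (0 to 1); they miss things now and then, are a little off and sometimes report something else, mostly with a low value. They report only what shows in the picture. A call takes as long as a camera call.
- spotter.find_in(camera, label): "extent" ([left, top, width, height] in pixels, round what is visible of it).
The state is a dict: "time": time; "joint_positions": joint angles; "joint_vel": joint speeds; "effort": joint torques, N m; "ee_pos": TCP position; "tool_rot": TCP orientation; "force": force on the tool from outside, world axes, zero at the start; "torque": the same for the moment, N m; "width": opening from 0.0 (shut) to 1.0 (fully open); "grasp_force": force on a finger pad.
Only numpy, scipy, OpenCV 4.12 (cv2) and the standard library are available. Lean on these libraries where they do the work, as an engineer would, in place of code of your own. Each camera call takes 0.05 s, during which the arm holds its last target. There are 200 camera calls.

## Working session

There is one attempt and no reset: what is moved stays moved. The work goes in short steps, Python scripts to look and compute and a tool call to move; the robot and the scene stay as the last step left them, time stands still between calls to the robot, and variables do not carry over. Pictures are saved under pics/ and viewed, at most 10 in all, crops included, and the job is handed in when it is done.

Besides the shell and the picture viewer there is one more tool, called after ">>>" by a JSON object that holds its "api" and its "payload", one argument or row to a line. send_rows: Moves the arm, as the interface text tells. Its arguments: {"type":"object","properties":{"series":{"type":"array","items":{"type":"array","items":{"type":"number"}}},"squeeze":{"type":"number"}},"required":["series"]}

```bash
mkdir -p pics
cat > h.py <<'E'
import numpy as np, cv2
from scipy.spatial.transform import Rotation as R
from plant import sensors, camera, camera_model, job_done, spotter
def c2w(name):
    m=camera_model(name)
    if 'cam_to_world' in m: return m['intrinsics'],np.array(m['cam_to_world']),m
    s=sensors.state(); T=np.eye(4); T[:3,:3]=R.from_quat(s['tool_rot']).as_matrix(); T[:3,3]=s['ee_pos']
    return m['intrinsics'],T@np.array(m['tool_from_camera']),m
def cloud(name):
    K,T,m=c2w(name); K=np.array(K); img,d=camera(name)
    v,u=np.mgrid[:d.shape[0],:d.shape[1]]
    P=np.stack([(u-K[0,2])/K[0,0]*d,-(v-K[1,2])/K[1,1]*d,-d],-1)
    W=P@T[:3,:3].T+T[:3,3]; W[d<=0]=np.nan
    return img,d,W
def save(n,img): cv2.imwrite('pics/'+n+'.png',cv2.cvtColor(img,cv2.COLOR_RGB2BGR))
E
python3 - <<'E'
from h import *
np.set_printoptions(precision=4,suppress=True)
print(sensors.state())
for c in ['top','side','wrist']:
    print(c,camera_model(c))
ims=[]
for c in ['top','side']:
    img,d,W=cloud(c); save(c+'0',img); np.save(c+'0.npy',W)
    for l in ['carriage','screw_head','bin_capacitor','bin_relay','new_capacitor','new_relay','tape_roll','memory_stick','reel']:
        for r in spotter.find_in(c,l)[:3]:
            x,y,w,h=r['extent']; u,v=int(x+w/2),int(y+h/2)
            print(c,l,round(r['conf'],2),np.round(r['extent']),W[min(v,383),min(u,511)])
E
```

```text
{'time': 0.0, 'joint_positions': array([-1.1515,  0.418 , -0.0103,  1.6142,  0.0047,  1.1107, -0.053 ]), 'joint_vel': array([ 0.0005, -0.    ,  0.0002, -0.0022, -0.0001, -0.0004,  0.0001]), 'effort': array([  0.0005, -86.4432,   0.6788, -43.4894,   0.0191,   0.0073,
        -0.    ]), 'ee_pos': array([0.2778, 0.5595, 0.2307]), 'tool_rot': array([ 0.2284,  0.9736, -0.0006, -0.0001]), 'force': array([0.1865, 0.3192, 0.0628]), 'torque': array([-0.0023,  0.0182, -0.0231]), 'grasp_force': 0.0, 'width': 1.0004852953480639}
top {'intrinsics': array([[381.8447,   0.    , 255.997 ],
       [  0.    , 381.8447, 192.6316],
       [  0.    ,   0.    ,   1.    ]]), 'cam_to_world': array([[ 0.0096,  0.9858, -0.1678,  0.3499],
       [-0.9999,  0.008 , -0.0103, -0.0596],
       [-0.0089,  0.1679,  0.9858,  1.3162],
       [ 0.    ,  0.    ,  0.    ,  1.    ]])}
side {'intrinsics': array([[390.3898,   0.    , 261.315 ],
       [  0.    , 390.3898, 190.7104],
       [  0.    ,   0.    ,   1.    ]]), 'cam_to_world': array([[ 0.991 ,  0.0633, -0.1181,  0.4202],
       [-0.1335,  0.3916, -0.9104, -1.155
[... 956 characters left out ...]
755 -0.3395  0.0266]
side carriage 0.33 [240. 231.  43.  21.] [ 0.5364 -0.2395  0.0281]
side screw_head 0.7 [228. 228.   9.  21.] [ 0.4541 -0.3345  0.0997]
side screw_head 0.26 [244. 252.  45.  33.] [ 0.5313 -0.3692  0.0293]
side bin_capacitor 0.89 [241. 232.  41.  22.] [ 0.5352 -0.2488  0.0306]
side bin_relay 0.56 [242. 251.  44.  34.] [ 0.5267 -0.3672  0.0284]
side bin_relay 0.28 [225. 229.  38.  72.] [ 0.4803 -0.3419  0.0277]
side new_capacitor 0.49 [226. 194.  11.  14.] [0.4729 0.0563 0.0213]
side new_relay 0.49 [237. 207.   8.  13.] [ 0.4985 -0.0416  0.0183]
side tape_roll 0.69 [187. 288.  27.  21.] [ 0.3714 -0.4236  0.0015]
side reel 0.47 [320. 223.   9.   5.] [ 0.7428 -0.1405  0.0075]
```

Run:
```python
import cv2,numpy as np
a=cv2.imread('pics/top0.png')[120:270,180:400]; b=cv2.imread('pics/side0.png')[170:320,170:340]
a=cv2.resize(a,None,fx=1.8,fy=2,interpolation=3); a=cv2.resize(a,(440,300));b=cv2.resize(b,(340,300),interpolation=3)
cv2.imwrite('pics/c0.png',np.hstack([a,b]))
```

```text
(no output)
```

View pics/c0.png

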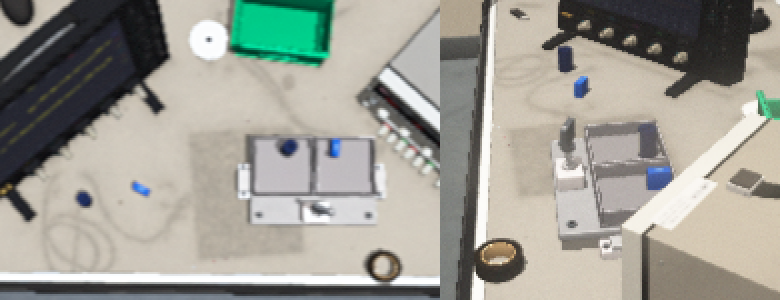

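Run:
```python
from h import *
np.set_printoptions(precision=4,suppress=True)
for c in ['top','side']:
    W=np.load(c+'0.npy'); img=cv2.imread(f'pics/{c}0.png'); hsv=cv2.cvtColor(img,cv2.COLOR_BGR2HSV)
    m=((hsv[...,0]>100)&(hsv[...,0]<130)&(hsv[...,1]>120)).astype(np.uint8)
    n,l,s,cen=cv2.connectedComponentsWithStats(m)
    for i in range(1,n):
        if s[i,4]<8: continue
        P=W[l==i]; med=np.nanmedian(P,0)
        if not(0.3<med[0]<.8 and -.6<med[1]<.3): continue
        top=P[P[:,2]>np.nanmax(P[:,2])-.008]
        print(c,s[i],med,'top',np.nanmean(top,0),'zmax',np.nanmax(P[:,2]))
W=np.load('top0.npy')
z=W[...,2]; m=(z>0.04)&(z<.06)&(W[...,0]>.4)&(W[...,0]<.65)&(W[...,1]<-.18)&(W[...,1]>-.46)
print('rim',cv2.minAreaRect((W[m][:,:2]*1000).astype(np.float32)))
m=(z>0.015)&(z<.06)&(W[...,0]>.38)&(W[...,0]<.62)&(W[...,1]<-.18)&(W[...,1]>-.46)
print('plate',cv2.minAreaRect((W[m][:,:2]*1000).astype(np.float32)))
```

```text
top [345 189   5   9  38] [ 0.5655 -0.3504  0.0561] top [ 0.5649 -0.35    0.0564] zmax 0.05967352020149441
top [321 190   7   7  31] [ 0.5625 -0.2715  0.0702] top [ 0.562  -0.2716  0.0704] zmax 0.07510596394862734
top [154 192   7   7  25] [0.5169 0.2245 0.2792] top [0.5172 0.2254 0.2851] zmax 0.28980654725585553
top [247 212   8   6  27] [ 0.4954 -0.0265  0.0259] top [ 0.4948 -0.0266  0.0262] zmax 0.029994024906509598
top [219 217   6   6  26] [0.4761 0.0672 0.0406] top [0.4756 0.0683 0.041 ] zmax 0.0452159924133404
side [236 112   5   3  10] [0.5176 0.2206 0.2798] top [0.518 0.223 0.28 ] zmax 0.2832192151481759
side [237 208   6  11  47] [ 0.4948 -0.0377  0.0163] top [ 0.4968 -0.0327  0.0224] zmax 0.02541618712290228
side [274 254  11  11 107] [ 0.5631 -0.3582  0.0459] top [ 0.5648 -0.357   0.0531] zmax 0.056453017521017834
rim ((535.1676635742188, -340.7638854980469), (171.59637451171875, 266.6748046875), 18.713138580322266)
plate ((502.5347900390625, -325.822509765625), (265.29986572265625, 238.2279052734375), 88.99937438964844)
```

Run:
```python
from h import *
W=np.load('top0.npy').reshape(-1,3); W2=np.load('side0.npy').reshape(-1,3); W=np.vstack([W,W2]);W=W[~np.isnan(W[:,0])]
ys=np.arange(.6,-.65,-.1); print('      ',*[f'{y:6.2f}' for y in ys])
for x in np.arange(.8,-.01,-.1):
    print(f'{x:5.2f}',*[ (lambda q:f'{q.max():6.2f}' if len(q) else '   -  ')(W[(abs(W[:,0]-x)<.05)&(abs(W[:,1]-y)<.05)][:,2]) for y in ys])
```

```text
0.60   0.50   0.40   0.30   0.20   0.10   0.00  -0.10  -0.20  -0.30  -0.40  -0.50  -0.60
 0.80   0.02   0.02   0.03   0.04   0.04   0.26   0.31   0.30   0.08   0.08   0.08   0.16   0.16
 0.70   0.04   0.04   0.04   0.04   0.26   0.34   0.31   0.25   0.08   0.08   0.16   0.16   0.18
 0.60   0.04   0.04   0.03   0.27   0.34   0.34   0.20   0.01   0.05   0.08   0.16   0.17   0.17
 0.50   0.04   0.04   0.01   0.31   0.31   0.11   0.03   0.01   0.05   0.11   0.05   0.16   0.16
 0.40   0.03   0.02   0.01   0.01   0.02   0.01   0.01   0.01   0.03   0.11   0.03   0.02   0.01
 0.30   0.59   0.63   0.65   0.01   0.01   0.01   0.01   0.01   0.01   0.01   0.02   0.02   0.00
 0.20   0.49   0.55   0.68   0.74   0.76   0.67  -0.00   0.00  -0.00  -0.75  -0.74  -0.74  -0.74
 0.10  -0.74  -0.74  -0.74   0.65   0.65   0.66   0.60   0.37   0.01  -0.74  -0.75  -0.74  -0.74
 0.00  -0.74  -0.74  -0.75  -0.74   0.01   0.64   0.58   0.36   0.01  -0.74  -0.74  -0.74  -0.74
```

>>> {"api": "send_rows", "payload": {
  "series": [
    [85,-224,-291,-30,-26],
    [85,-224,-291,-30,-26],
    [85,-224,-291,-30,-26],
    [85,-224,-291,-30,-26],
    [85,-224,-291,-30,-26],
    [85,-224,-291,-30,-26],
    [85,-224,-291,-30,-26],
    [85,-224,-291,-30,-26],
    [85,-371,-407,-10,-26],
    [85,-371,-407,-10,-26]
  ]
}}

```text
time: 2.0
ee_pos: [0.3921, 0.1083, 0.2511]
tool_rot: [0.003, 1.0, 0.0, 0.001]
force: [1.4, 0.9, -0.6]
width: 0.995
grasp_force: 0.0
```

>>> {"api": "send_rows", "payload": {
  "series": [
    [85,0,0,0,0],
    [85,0,0,0,0]
  ]
}}

```text
time: 2.2
ee_pos: [0.3918, 0.1091, 0.2507]
tool_rot: [0.005, 1.0, 0.0, 0.0]
force: [-0.3, 0.8, 0.4]
width: 0.998
grasp_force: 0.0
```

Run:
```python
from h import *
np.set_printoptions(precision=4,suppress=True)
s=sensors.state(); print(s['time'],s['ee_pos'],s['tool_rot'],s['joint_positions'],s['force'])
img,d,W=cloud('wrist'); save('w1',img); np.save('w1.npy',W)
for l in ['new_capacitor','new_relay']:
    for r in spotter.find_in('wrist',l)[:3]:
        x,y,w,h=r['extent']; print(l,r['conf'],np.round(r['extent']),W[int(y+h/2),int(x+w/2)])
```

```text
2.2 [0.3918 0.1091 0.2507] [0.0046 1.     0.     0.    ] [-0.591  -0.013   0.2428  2.1005  0.0035  1.0537  1.2117] [-0.28    0.772   0.3528]
new_capacitor 0.89 [216. 217.  20.  29.] [0.4724 0.0707 0.0412]
new_relay 0.51 [142. 230.  26.  17.] [ 0.491  -0.0258  0.0195]
```

```bash
cat >> h.py <<'E'
def blues(img,W,lo=.015):
    hsv=cv2.cvtColor(img,cv2.COLOR_RGB2HSV)
    m=((hsv[...,0]>100)&(hsv[...,0]<130)&(hsv[...,1]>110)).astype(np.uint8)
    n,l,s,c=cv2.connectedComponentsWithStats(m); out=[]
    for i in range(1,n):
        if s[i,4]<30: continue
        P=W[l==i]; zm=np.nanpercentile(P[:,2],95)
        if zm>.1 or zm<lo: continue
        t=P[P[:,2]>zm-.006]; r=cv2.minAreaRect((t[:,:2]*1000).astype(np.float32))
        print(s[i],'top z',round(zm,4),'n',len(t),'rect',np.round(r[0],1),np.round(r[1],1),round(r[2],1))
E
python3 - <<'E'
from h import *
img=cv2.imread('pics/w1.png')[...,::-1]; blues(np.ascontiguousarray(img),np.load('w1.npy'))
E
```

```text
[215 227  18  16  97] top z 0.0423 n 97 rect [477.4  68.7] [20.7 21.7] 2.0
[142 230  27  17 238] top z 0.0277 n 104 rect [447.7  20.6] [ 26.4 154.9] 44.5
```

View pics/w1.png

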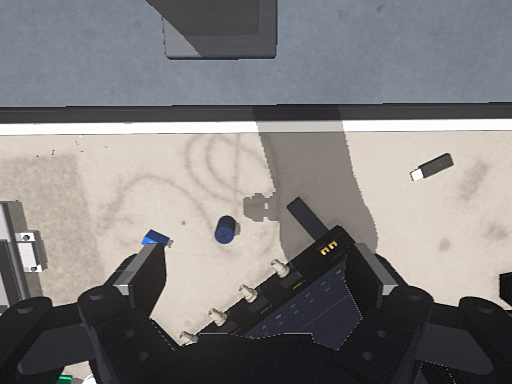

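Run:
```python
from h import *
np.set_printoptions(precision=3,suppress=True)
W=np.load('w1.npy').reshape(-1,3); T=np.vstack([np.load('top0.npy').reshape(-1,3),np.load('side0.npy').reshape(-1,3)])
for n,A in [('wrist',W),('other',T)]:
  A=A[A[:,2]<.2]
  for nm,c in [('cap',(.476,.069)),('rel',(.495,-.028))]:
    d=A[:,:2]-c; r=np.hypot(d[:,0],d[:,1]); an=np.degrees(np.arctan2(d[:,1],d[:,0]))
    for a in range(-180,180,30):
        m=(an>=a)&(an<a+30)&(A[:,2]>.012)&(r>.03)
        m2=m&(A[:,2]>.05)
        if m.any() and r[m].min()<.13: print(n,nm,a,'low r',r[m].min(),A[m][r[m].argmin()],'high',r[m2].min() if m2.any() else None)
img=np.ascontiguousarray(cv2.imread('pics/w1.png')[...,::-1]); W=np.load('w1.npy')
sub=W[228:250,138:172].reshape(-1,3); c=img[228:250,138:172].reshape(-1,3).astype(int)
m=(c[:,2]>c[:,0]+40)&(sub[:,2]<.035)&(sub[:,2]>.022)
print(sub[m].mean(0),m.sum(),cv2.minAreaRect((sub[m][:,:2]*1000).astype(np.float32)))
```

```text
wrist cap -90 low r 0.08395798725839045 [ 0.498 -0.012  0.023] high 0.2876516824048981
wrist cap -30 low r 0.10183439059621387 [0.577 0.055 0.054] high 0.10183439059621387
wrist cap 0 low r 0.06901224157912401 [0.54  0.094 0.053] high 0.06901224157912401
wrist cap 30 low r 0.06847222611785099 [0.511 0.128 0.051] high 0.06847222611785099
wrist cap 60 low r 0.06896613728529116 [0.51  0.129 0.051] high 0.06896613728529116
wrist cap 90 low r 0.08769990217105016 [0.458 0.155 0.012] high 0.15063378187202062
wrist rel 0 low r 0.12356793055854835 [0.612 0.013 0.059] high 0.12356793055854835
wrist rel 30 low r 0.11419646370288139 [0.578 0.051 0.051] high 0.11419646370288139
wrist rel 60 low r 0.12607974230099045 [0.546 0.087 0.055] high 0.12607974230099045
wrist rel 90 low r 0.08674091042902184 [0.482 0.058 0.041] high 0.21861768386740577
other cap -90 low r 0.08417152698783041 [ 0.495 -0.013  0.029] high 0.2862402544545343
other cap -30 low r 0.1016984148869379 [0.577 0.055 0.052] high 0.1016984148869379
other cap 0 low r 0.0697917715788248 [0.542 0.091 0.05 ] high 0.0697917715788248
other cap 30 low r 0.0657154537408019 [0.51  0.125 0.05 ] high 0.07012914181185664
other cap 60 low r 0.06986378446793076 [0.507 0.131 0.051] high 0.06986378446793076
other cap 90 low r 0.09817014932389038 [0.454 0.165 0.013] high 0.1535036914920221
other rel 0 low r 0.12379091367460478 [0.611 0.015 0.053] high 0.12379091367460478
other rel 30 low r 0.11442581854659677 [0.582 0.047 0.051] high 0.11442581854659677
other rel 60 low r 0.12705057235164224 [0.549 0.087 0.051] high 0.12705057235164224
other rel 90 low r 0.08165887883632046 [0.483 0.053 0.018] high 0.21990609723392263
[ 0.491 -0.031  0.026] 101 ((491.2481689453125, -27.095199584960938), (31.157146453857422, 11.657636642456055), 85.7353515625)
```

>>> {"api": "send_rows", "payload": {
  "series": [
    [60,-40,-20,30,0],
    [60,-84,-40,60,0],
    [60,-84,-40,100,0],
    [60,-84,-40,140,0],
    [60,-84,-40,140,0],
    [60,-84,-40,140,0],
    [60,-84,-40,140,0]
  ],
  "squeeze": 30
}}

```text
time: 3.05
ee_pos: [0.4763, 0.0699, 0.1128]
tool_rot: [0.003, 1.0, 0.001, 0.001]
force: [-0.6, -0.0, 1.4]
width: 0.701
grasp_force: 0.0
```

Run:
```python
from h import *
np.set_printoptions(precision=4,suppress=True)
s=sensors.state(); print(s['time'],s['ee_pos'],s['tool_rot'],s['joint_positions'],s['force'])
img,d,W=cloud('wrist'); save('w2',img); np.save('w2.npy',W); blues(img,W)
```

```text
3.05 [0.4763 0.0699 0.1128] [0.003  1.     0.0005 0.0013] [-0.4663  0.3344  0.3006  2.0771 -0.1444  0.7465  1.4893] [-0.6135 -0.0003  1.4321]
[238 190  32  28 620] top z 0.042 n 617 rect [476.7  68.7] [23.1 21.8] 88.5
[116 200  46  36 881] top z 0.0278 n 554 rect [496.7 -27.5] [29.  13.7] 62.0
```

View pics/w2.png

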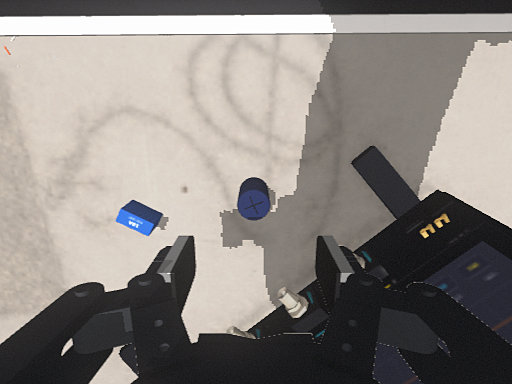

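>>> {"api": "send_rows", "payload": {
  "series": [
    [60,0,-1,40,0],
    [60,0,-1,80,0],
    [60,0,-1,102,0],
    [60,0,-1,102,0],
    [60,0,-1,102,0],
    [10,0,-1,102,0],
    [10,0,-1,102,0],
    [10,0,-1,102,0],
    [10,0,-1,102,0],
    [10,0,-1,102,0]
  ],
  "squeeze": 30
}}

```text
time: 4.1
ee_pos: [0.4762, 0.0683, 0.01]
tool_rot: [0.004, 1.0, 0.0, 0.001]
force: [-2.5, 0.4, 17.2]
width: 0.28
grasp_force: 29.0
```

>>> {"api": "send_rows", "payload": {
  "series": [
    [10,0,0,0,0],
    [10,0,0,-40,0],
    [10,20,0,-90,0],
    [10,40,0,-130,0],
    [10,60,-40,-150,0],
    [10,70,-90,-150,0],
    [10,80,-140,-150,0],
    [10,80,-190,-150,0],
    [10,80,-200,-150,0],
    [10,80,-200,-150,0]
  ]
}}

```text
time: 5.1
ee_pos: [0.3938, -0.1332, 0.1592]
tool_rot: [0.005, 1.0, -0.0, 0.0]
force: [0.1, 0.0, -0.2]
width: 0.281
grasp_force: 30.2
```

>>> {"api": "send_rows", "payload": {
  "series": [
    [10,0,0,0,0],
    [10,0,-40,0,0],
    [10,0,-90,0,0],
    [10,0,-110,0,0],
    [10,0,-110,0,0],
    [10,0,-110,0,0]
  ]
}}

```text
time: 5.7
ee_pos: [0.3935, -0.2402, 0.1586]
tool_rot: [0.003, 1.0, 0.0, -0.0]
force: [-0.7, 0.8, -0.0]
width: 0.278
grasp_force: 30.2
```

Run:
```python
from h import *
np.set_printoptions(precision=4,suppress=True)
s=sensors.state(); print(s)
img,d,W=cloud('wrist'); save('w3',img); np.save('w3.npy',W); blues(img,W)
for l in ['carriage','screw_head','bin_capacitor','bin_relay']:
    for r in spotter.find_in('wrist',l)[:2]:
        x,y,w,h=r['extent']; print(l,r['conf'],np.round(r['extent']),W[int(y+h/2),int(x+w/2)])
```

```text
{'time': 5.7, 'joint_positions': array([-0.0269,  0.2482,  0.5793,  2.0942, -0.1806,  0.8472,  2.2234]), 'joint_vel': array([-0.0194, -0.0077, -0.0081,  0.0095,  0.0017,  0.0016, -0.002 ]), 'effort': array([  2.3566, -52.4342,   7.435 , -36.7316,   0.0308,  -0.0504,
         0.279 ]), 'ee_pos': array([ 0.3935, -0.2402,  0.1586]), 'tool_rot': array([ 0.003 ,  1.    ,  0.0002, -0.0002]), 'force': array([-0.7475,  0.8473, -0.0136]), 'torque': array([ 0.0136, -0.0167, -0.0007]), 'grasp_force': 30.238483471912332, 'width': 0.2778237509071992}
[436 259  41  31 534] top z 0.0279 n 316 rect [496.1 -27.8] [29.9 12.2] 61.8
carriage 0.73 [ 63. 224. 222. 109.] [ 0.4871 -0.321   0.0357]
screw_head 0.82 [139. 262.  34.  25.] [ 0.3821 -0.2761  0.2046]
screw_head 0.68 [177. 276. 104.  60.] [ 0.5229 -0.269   0.0313]
bin_capacitor 0.77 [178. 274. 105.  62.] [ 0.522  -0.2669  0.0308]
bin_relay 0.72 [ 67. 278. 106.  83.] [ 0.3833 -0.2799  0.2273]
```

View pics/w3.png

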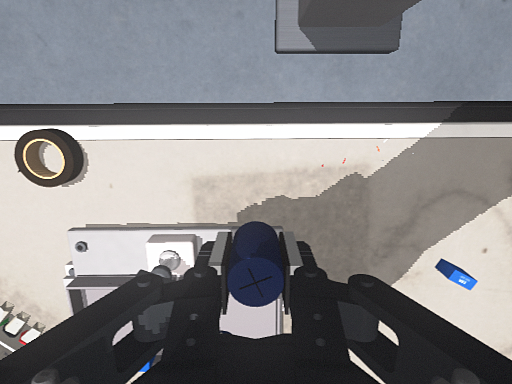

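Run:
```python
from h import *
np.set_printoptions(precision=4,suppress=True)
W=np.load('w3.npy')
pts=[]
for u in list(range(76,145))+list(range(198,232)):
    col=W[200:260,u]; i=np.where((col[:,2]>.018)&(col[:,2]<.035))[0]
    if len(i): pts.append(col[i[0]])
pts=np.array(pts); print(len(pts)); 
p=np.polyfit(pts[:,1],pts[:,0],1); r=pts[:,0]-np.polyval(p,pts[:,1]); k=abs(r)<.003; p=np.polyfit(pts[k,1],pts[k,0],1)
print('near edge x=a*y+b',p,k.sum(),'yaw deg',-np.degrees(np.arctan(p[0])), 'z',np.median(pts[:,2]))
L=[]
for v in range(232,258):
    row=W[v,50:150]; i=np.where((row[:,2]>.018)&(row[:,2]<.035))[0]
    if len(i): L.append(row[i[0]])
print('left edge',np.median(L,0),np.array(L)[::5])
# top cam: bins
T=np.load('top0.npy'); m=(T[...,2]>.018)&(T[...,2]<.06)&(T[...,0]>.4)&(T[...,0]<.62)&(T[...,1]<-.2)&(T[...,1]>-.44)
P=T[m]
for a in np.radians(np.arange(-12,13,2)):
    c,s=np.cos(a),np.sin(a); q=P[:,:2]@np.array([[c,-s],[s,c]])
    print(np.degrees(a).round(),np.percentile(q,[1,99],axis=0).ravel(),np.ptp(np.percentile(q,[1,99],axis=0),axis=0))
# boss/screw via top
m=(T[...,2]>.09)&(T[...,2]<.13)&(T[...,0]>.4)&(T[...,0]<.52)&(T[...,1]<-.25)&(T[...,1]>-.4); print('head',T[m].mean(0),m.sum())
m=(W[...,2]>.048)&(W[...,2]<.058)&(W[...,0]>.4)&(W[...,0]<.48)&(W[...,1]<-.27)&(W[...,1]>-.38); print('boss',cv2.minAreaRect((W[m][:,:2]*1000).astype(np.float32)))
```

```text
103
near edge x=a*y+b [-0.0033  0.4375] 103 yaw deg 0.19041391549458436 z 0.020526190296872415
left edge [ 0.4538 -0.4235  0.028 ] [[ 0.4407 -0.4235  0.028 ]
 [ 0.4461 -0.4236  0.0277]
 [ 0.4512 -0.4232  0.0282]
 [ 0.4567 -0.4233  0.0281]
 [ 0.4623 -0.4235  0.0276]
 [ 0.4669 -0.4223  0.0293]]
-12.0 [ 0.484  -0.3159  0.6567 -0.0912] [0.1727 0.2247]
-10.0 [ 0.4788 -0.335   0.6465 -0.1118] [0.1677 0.2232]
-8.0 [ 0.473  -0.3536  0.6356 -0.1317] [0.1626 0.2219]
-6.0 [ 0.4664 -0.3736  0.6238 -0.1517] [0.1575 0.2219]
-4.0 [ 0.4588 -0.3944  0.6113 -0.1715] [0.1526 0.2229]
-2.0 [ 0.4495 -0.414   0.5982 -0.191 ] [0.1487 0.223 ]
0.0 [ 0.4383 -0.4336  0.5854 -0.2105] [0.1471 0.2231]
2.0 [ 0.4261 -0.4528  0.5754 -0.2284] [0.1493 0.2245]
4.0 [ 0.4124 -0.4706  0.5656 -0.245 ] [0.1532 0.2256]
6.0 [ 0.3981 -0.4887  0.555  -0.2608] [0.157  0.2279]
8.0 [ 0.3827 -0.5055  0.5441 -0.2762] [0.1614 0.2293]
10.0 [ 0.3669 -0.5221  0.5319 -0.2916] [0.165  0.2305]
12.0 [ 0.3506 -0.537   0.5193 -0.3062] [0.1687 0.2307]
head [ 0.4568 -0.3156  0.1073] 41
boss ((458.0475158691406, -318.5489501953125), (43.33468246459961, 33.838951110839844), 89.71394348144531)
```

>>> {"api": "send_rows", "payload": {
  "series": [
    [10,-45,-10,0,0],
    [10,-90,-19,0,0],
    [10,-123,-19,10,0],
    [10,-123,-19,50,0],
    [10,-123,-19,80,0],
    [10,-123,-19,95,0],
    [10,-123,-19,100,0],
    [10,-123,-19,100,0]
  ]
}}

```text
time: 6.75
ee_pos: [0.5162, -0.2612, 0.0591]
tool_rot: [0.003, 1.0, -0.0, 0.0]
force: [-0.1, -0.9, -0.7]
width: 0.28
grasp_force: 30.2
```

Run:
```python
from h import *
np.set_printoptions(precision=4,suppress=True)
s=sensors.state(); print(s['time'],s['ee_pos'],s['tool_rot'],s['joint_positions'],s['force'])
img,d,W=cloud('wrist'); save('w4',img); np.save('w4.npy',W); blues(img,W)
```

```text
6.75 [ 0.5162 -0.2612  0.0591] [ 0.0035  1.     -0.0001  0.0001] [ 0.06    0.5993  0.4635  1.8686 -0.3747  0.76    2.2929] [-0.1108 -0.9002 -0.6882]
[ 219  246   65   92 3161] top z 0.0909 n 2229 rect [ 517.8 -261.4] [24.  24.7] 75.5
[ 82 279  40  30 442] top z 0.0565 n 109 rect [ 530.3 -333.3] [ 5.7 69.8] 45.8
```

View pics/w4.png

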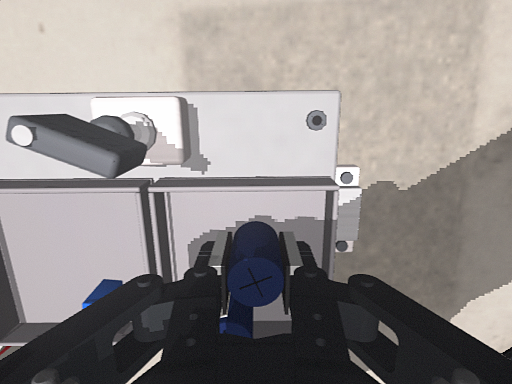

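>>> {"api": "send_rows", "payload": {
  "series": [
    [10,0,0,10,0],
    [10,0,0,16,0],
    [10,0,0,19,0],
    [10,0,0,19,0],
    [10,0,0,19,0]
  ]
}}

```text
time: 7.3
ee_pos: [0.5162, -0.2611, 0.0399]
tool_rot: [0.003, 1.0, 0.0, 0.0]
force: [-0.4, 1.7, 3.8]
width: 0.276
grasp_force: 30.9
```

Run:
```python
from h import *
np.set_printoptions(precision=4,suppress=True)
s=sensors.state(); print(s['force'],s['ee_pos'])
img=np.ascontiguousarray(cv2.imread('pics/w4.png')[...,::-1]); W=np.load('w4.npy')
m=(W[...,2]>.1)&(W[...,2]<.12); m[:,175:]=0; m[190:]=0
P=W[m]; print('screw top',m.sum(),P.mean(0),cv2.minAreaRect((P[:,:2]*1000).astype(np.float32)))
m2=m&(img.min(-1)>200); print('dot',W[m2].mean(0),m2.sum())
```

```text
[-0.4017  1.7072  3.8216] [ 0.5162 -0.2611  0.0399]
screw top 4329 [ 0.4576 -0.3175  0.1096] ((458.356201171875, -318.8944091796875), (34.34169006347656, 9.736666679382324), 68.12277221679688)
dot [ 0.4544 -0.3299  0.1119] 325
```

>>> {"api": "send_rows", "payload": {
  "series": [
    [36,0,0,0,0],
    [36,0,0,0,0],
    [36,0,0,0,0],
    [36,0,0,-20,0],
    [36,0,0,-60,0],
    [36,0,0,-100,0],
    [50,10,20,-130,8],
    [50,20,60,-130,16],
    [50,40,100,-130,24],
    [50,40,130,-130,32]
  ]
}}

```text
time: 8.3
ee_pos: [0.475, -0.1291, 0.1696]
tool_rot: [0.282, 0.959, 0.001, -0.0]
force: [1.6, 0.0, -0.5]
width: 0.581
grasp_force: 0.0
```

Run:
```python
from h import *
np.set_printoptions(precision=4,suppress=True)
s=sensors.state(); print(s['time'],s['ee_pos'],s['tool_rot'],s['joint_positions'],s['force'])
A=np.vstack([np.load('top0.npy').reshape(-1,3),np.load('side0.npy').reshape(-1,3)])
for z0,z1 in [(.05,.1),(.1,.15),(.15,.2),(.2,.25),(.25,.3),(.3,.4)]:
    m=(A[:,2]>z0)&(A[:,2]<z1)&(A[:,1]>-.15)
    for c in [(.4967,-.0277),(.53,.034)]:
        r=np.hypot(*(A[m][:,:2]-c).T); print(z0,c,r.min().round(3),A[m][r.argmin()])
img,d,W=cloud('wrist'); save('w5',img); np.save('w5.npy',W); blues(img,W)
```

```text
8.3 [ 0.475  -0.1291  0.1696] [ 0.2819  0.9594  0.0006 -0.0005] [-0.3727  0.3085  0.6799  2.0157 -0.2478  0.8991  1.4393] [ 1.5828  0.0137 -0.4527]
0.05 (0.4967, -0.0277) 0.113 [0.5818 0.0465 0.0513]
0.05 (0.53, 0.034) 0.051 [0.5767 0.0548 0.0517]
0.1 (0.4967, -0.0277) 0.151 [0.6157 0.065  0.1146]
0.1 (0.53, 0.034) 0.086 [0.5891 0.0958 0.1012]
0.15 (0.4967, -0.0277) 0.159 [0.6175 0.0761 0.164 ]
0.15 (0.53, 0.034) 0.093 [0.6058 0.0886 0.1534]
0.2 (0.4967, -0.0277) 0.167 [0.6219 0.0828 0.2034]
0.2 (0.53, 0.034) 0.102 [0.6106 0.0964 0.2104]
0.25 (0.4967, -0.0277) 0.173 [0.6315 0.0806 0.2511]
0.25 (0.53, 0.034) 0.109 [0.6177 0.0983 0.264 ]
0.3 (0.4967, -0.0277) 0.183 [0.6347 0.0923 0.3018]
0.3 (0.53, 0.034) 0.119 [0.6264 0.1032 0.3006]
[343 134  33  17 459] top z 0.028 n 391 rect [496.7 -27.8] [28.9 12.6] 61.9
[114 343  27  36 526] top z 0.0584 n 252 rect [ 512.3 -269.4] [ 20.2 217.7] 33.3
```

View pics/w5.png

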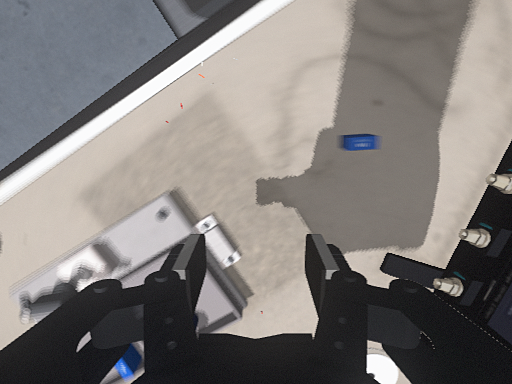

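>>> {"api": "send_rows", "payload": {
  "series": [
    [50,10,25,0,8.5],
    [50,20,50,0,17],
    [50,30,75,0,25.5],
    [50,37,97,0,34],
    [50,37,97,0,42.5],
    [50,37,97,0,51],
    [50,37,97,20,59.5],
    [50,37,97,50,68],
    [50,37,97,80,76.5],
    [50,37,97,90,85]
  ]
}}

```text
time: 9.35
ee_pos: [0.4966, -0.0293, 0.0774]
tool_rot: [0.856, 0.517, -0.001, -0.0]
force: [0.1, 0.1, -0.3]
width: 0.583
grasp_force: 0.0
```

>>> {"api": "send_rows", "payload": {
  "series": [
    [50,0,0,0,0],
    [50,0,0,0,0]
  ]
}}

```text
time: 9.55
ee_pos: [0.4979, -0.0294, 0.0801]
tool_rot: [0.853, 0.521, -0.0, 0.0]
force: [0.4, 0.2, -0.0]
width: 0.583
grasp_force: 0.0
```

Run:
```python
from h import *
np.set_printoptions(precision=4,suppress=True)
s=sensors.state(); print(s['time'],s['ee_pos'],s['tool_rot'],s['joint_positions'],s['force'])
Rm=R.from_quat(s['tool_rot']).as_matrix(); print('yaw y',np.degrees(np.arctan2(Rm[1,1],Rm[0,1])))
print('to relay in tool mm',1000*Rm.T@(np.array([.4967,-.0278,.004])-s['ee_pos']))
img,d,W=cloud('wrist'); save('w6',img); blues(img,W)
```

```text
9.55 [ 0.4979 -0.0294  0.0801] [ 0.8533  0.5215 -0.0001  0.0003] [-0.6818  0.5582  0.8525  2.0649 -0.6005  0.7821  0.0671] [ 0.3687  0.1551 -0.0382]
yaw y -27.13905487204509
to relay in tool mm [ 0.9206 -1.8582 76.0559]
[244 183  18  48 778] top z 0.028 n 671 rect [497.2 -28. ] [29.2 11.7] 62.5
```

>>> {"api": "send_rows", "payload": {
  "series": [
    [50,1,-1,30,0.5],
    [50,1,-1,60,0.5],
    [50,1,-1,74,0.5],
    [50,1,-1,75,0.5],
    [50,1,-1,75,0.5],
    [0,1,-1,75,0.5],
    [0,1,-1,75,0.5],
    [0,1,-1,75,0.5],
    [0,1,-1,75,0.5],
    [0,1,-1,75,0.5]
  ]
}}

```text
time: 10.6
ee_pos: [0.4978, -0.0277, 0.0055]
tool_rot: [0.857, 0.516, 0.001, 0.0]
force: [-1.6, 0.6, 11.9]
width: 0.139
grasp_force: 30.9
```

>>> {"api": "send_rows", "payload": {
  "series": [
    [0,0,0,0,0],
    [0,0,0,0,0],
    [0,0,0,-30,0],
    [0,0,0,-70,0],
    [0,0,0,-120,0],
    [0,0,0,-160,0],
    [0,0,0,-160,0]
  ]
}}

```text
time: 11.3
ee_pos: [0.4993, -0.028, 0.1691]
tool_rot: [0.857, 0.516, 0.003, 0.001]
force: [0.8, -0.3, -1.3]
width: 0.139
grasp_force: 29.3
```

Run:
```python
from h import *
np.set_printoptions(precision=4,suppress=True)
s=sensors.state(); print(s['time'],s['ee_pos'],s['tool_rot'],s['joint_positions'],s['force'])
Rm=R.from_quat(s['tool_rot']).as_matrix(); print('yaw y',np.degrees(np.arctan2(Rm[1,1],Rm[0,1])))
print('to bin in tool mm',1000*Rm.T@(np.array([.513,-.376,.16])-s['ee_pos']))
img,d,W=cloud('wrist'); save('w6b',img); blues(img,W)
```

```text
11.3 [ 0.4993 -0.028   0.1691] [0.8567 0.5158 0.0031 0.0009] [-0.8185  0.4234  1.0068  2.0089 -0.4478  0.94   -0.0672] [ 0.8222 -0.3029 -1.253 ]
yaw y -27.896398712953918
to bin in tool mm [-301.1697  174.8514    8.6203]
```

>>> {"api": "send_rows", "payload": {
  "series": [
    [0,-40,22,4,8],
    [0,-80,45,8,16],
    [0,-120,70,8,24],
    [0,-160,94,8,32],
    [0,-200,118,8,40],
    [0,-240,140,8,48],
    [0,-275,160,8,56],
    [0,-301,175,8,62],
    [0,-301,175,8,62],
    [0,-301,175,8,62]
  ]
}}

```text
time: 12.35
ee_pos: [0.5103, -0.3761, 0.1555]
tool_rot: [1.0, 0.001, -0.001, -0.0]
force: [0.6, -0.0, 0.3]
width: 0.142
grasp_force: 29.4
```

Run:
```python
from h import *
np.set_printoptions(precision=4,suppress=True)
s=sensors.state(); print(s['time'],s['ee_pos'],s['tool_rot'],s['joint_positions'],s['force'])
Rm=R.from_quat(s['tool_rot']).as_matrix(); print('yaw y',np.degrees(np.arctan2(Rm[1,1],Rm[0,1])))
print('to bin in tool mm',1000*Rm.T@(np.array([.513,-.376,.035])-s['ee_pos']))
img,d,W=cloud('wrist'); save('w7',img); blues(img,W); np.save('w7.npy',W)
```

```text
12.35 [ 0.5103 -0.3761  0.1555] [ 1.      0.0006 -0.0008 -0.0002] [-0.1223  0.7874  1.0893  1.6815 -0.7552  1.1559 -0.3946] [ 0.6371 -0.0071  0.3499]
yaw y -89.93369297248913
to bin in tool mm [  2.9186  -0.0748 120.4908]
[218 106  19  38 583] top z 0.0582 n 562 rect [ 566.3 -354.1] [12.5 28.6] 84.2
[102 112  33  33 741] top z 0.0723 n 736 rect [ 564.6 -275.8] [23.1 23.5] 0.3
[ 93 174  22  27 102] top z 0.0722 n 102 rect [ 521.5 -256.4] [11.1 22.7] 50.5
```

View pics/w7.png

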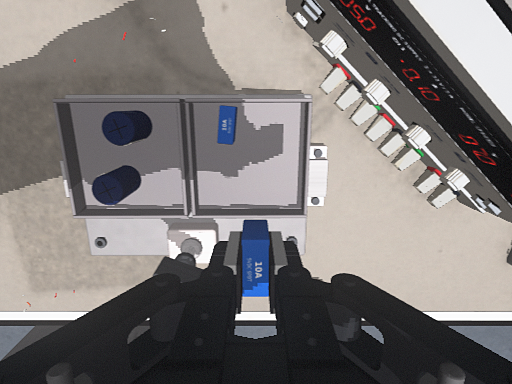

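Run:
```python
from h import *
np.set_printoptions(precision=4,suppress=True)
A=np.vstack([np.load('top0.npy').reshape(-1,3),np.load('w7.npy').reshape(-1,3)[:220*512]])
for z0,z1 in [(.03,.08),(.08,.12),(.12,.145),(.145,.25)]:
    m=(A[:,2]>z0)&(A[:,2]<z1)&((A[:,1]<-.435)|(A[:,0]>.62))&(A[:,1]<-.2)
    for c in [(.513,-.376),(.583,-.376)]:
        r=np.hypot(*(A[m][:,:2]-c).T); print(z0,c,r.min().round(3),A[m][r.argmin()])
```

```text
0.03 (0.513, -0.376) 0.1 [ 0.5919 -0.4382  0.03  ]
0.03 (0.583, -0.376) 0.059 [ 0.6223 -0.4201  0.0646]
0.08 (0.513, -0.376) 0.119 [ 0.6039 -0.4531  0.1052]
0.08 (0.583, -0.376) 0.067 [ 0.6313 -0.4226  0.1146]
0.12 (0.513, -0.376) 0.119 [ 0.6061 -0.4498  0.126 ]
0.12 (0.583, -0.376) 0.068 [ 0.6321 -0.4227  0.125 ]
0.145 (0.513, -0.376) 0.121 [ 0.6113 -0.4468  0.1461]
0.145 (0.583, -0.376) 0.071 [ 0.6336 -0.4259  0.1463]
```

>>> {"api": "send_rows", "payload": {
  "series": [
    [0,3,0,30,0],
    [0,3,0,60,0],
    [0,3,0,85,0],
    [0,3,0,100,0],
    [0,3,0,110,0],
    [0,3,0,116,0],
    [0,3,0,119,0],
    [0,3,0,120,0],
    [0,3,0,120,0],
    [0,3,0,120,0]
  ]
}}

```text
time: 13.4
ee_pos: [0.5143, -0.3759, 0.0372]
tool_rot: [1.0, 0.001, 0.0, 0.0]
force: [0.0, 0.1, -0.3]
width: 0.139
grasp_force: 29.4
```

No contact yet (about 2 mm to go).

>>> {"api": "send_rows", "payload": {
  "series": [
    [0,0,0,1,0],
    [0,0,0,2,0],
    [0,0,0,2,0]
  ]
}}

```text
time: 13.7
ee_pos: [0.5143, -0.3759, 0.0355]
tool_rot: [1.0, 0.001, 0.0, 0.0]
force: [-2.8, 3.8, 13.3]
width: 0.146
grasp_force: 31.2
```

>>> {"api": "send_rows", "payload": {
  "series": [
    [26,0,0,0,0],
    [26,0,0,0,0],
    [26,0,0,0,0],
    [26,0,0,-15,0],
    [26,0,0,-50,0],
    [26,0,0,-90,0],
    [40,0,0,-130,-8],
    [40,-25,-25,-135,-16],
    [40,-56,-57,-135,-24],
    [40,-56,-57,-135,-32]
  ]
}}

```text
time: 14.7
ee_pos: [0.4548, -0.3156, 0.1699]
tool_rot: [0.96, 0.279, 0.0, -0.002]
force: [0.6, -1.2, -0.3]
width: 0.466
grasp_force: 0.0
```

>>> {"api": "send_rows", "payload": {
  "series": [
    [50,0,0,0,-8.5],
    [50,0,0,0,-17],
    [50,0,0,0,-25.5],
    [50,0,0,0,-34],
    [50,0,0,0,-36],
    [50,0,0,0,-36]
  ]
}}

```text
time: 15.3
ee_pos: [0.4579, -0.3192, 0.1704]
tool_rot: [0.829, 0.559, 0.0, 0.0]
force: [0.5, -0.0, -0.5]
width: 0.586
grasp_force: 0.0
```

```bash
cat > scr.py <<'E'
from h import *
import sys
np.set_printoptions(precision=4,suppress=True)
s=sensors.state(); print(s['time'],s['ee_pos'],s['joint_positions'],s['force'],s['torque'],s['width'])
Rm=R.from_quat(s['tool_rot']).as_matrix(); print('yaw y',np.degrees(np.arctan2(Rm[1,1],Rm[0,1])),'tilt',Rm[:,2])
img,d,W=cloud('wrist'); save(sys.argv[1],img); blues(img,W); np.save(sys.argv[1]+'.npy',W)
m=(W[...,2]>.102)&(W[...,2]<.117)&(abs(W[...,0]-.458)<.03)&(abs(W[...,1]+.3185)<.03)
P=W[m]; r=cv2.minAreaRect((P[:,:2]*1000).astype(np.float32)); print('screw',m.sum(),r)
m2=m&(img.min(-1)>200); print('dot',W[m2].mean(0) if m2.any() else None,m2.sum())
c=np.array([r[0][0]/1000,r[0][1]/1000,.086]); print('to go tool mm',1000*Rm.T@(c-s['ee_pos']))
E
python3 scr.py w8
```

```text
15.3 [ 0.4579 -0.3192  0.1704] [-0.1321  0.5095  0.8993  1.8641 -0.4728  0.9965  0.5858] [ 0.4589 -0.0017 -0.4831] [-0.0078  0.0149  0.0217] 0.5864117969074045
yaw y -22.068227839658 tilt [ 0.0008 -0.     -1.    ]
[348  75  31  33 324] top z 0.0723 n 324 rect [ 564.7 -275.2] [23.1 23.1] 68.0
[283  81  31  33 644] top z 0.0723 n 642 rect [ 517.5 -261. ] [23.4 22.9] 85.2
[359 164  44  27 757] top z 0.0578 n 488 rect [ 566.3 -353.4] [12.6 29.3] 83.9
[315 204  38  30 687] top z 0.0579 n 433 rect [ 514.1 -375.7] [28.6 12.8] 0.5
screw 566 ((458.8542785644531, -319.00103759765625), (33.13511276245117, 7.948312282562256), 67.9294204711914)
dot [ 0.4544 -0.3297  0.112 ] 54
to go tool mm [ 0.4922  0.801  84.3638]
```

View pics/w8.png

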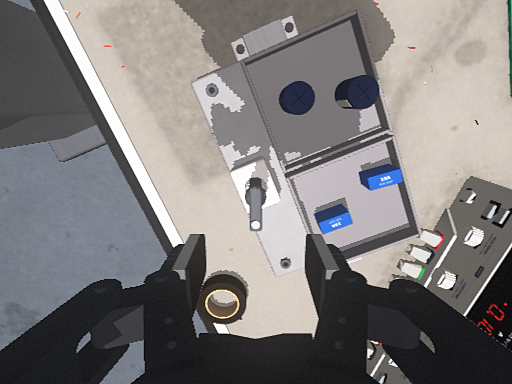

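>>> {"api": "send_rows", "payload": {
  "series": [
    [50,0,1,30,0],
    [50,0,1,60,0],
    [50,0,1,78,0],
    [50,0,1,84,0],
    [50,0,1,84,0],
    [0,0,1,84,0],
    [0,0,1,84,0],
    [0,0,1,84,0],
    [0,0,1,84,0],
    [0,0,1,84,0]
  ],
  "squeeze": 50
}}

```text
time: 16.35
ee_pos: [0.4585, -0.3191, 0.0866]
tool_rot: [0.829, 0.56, 0.0, -0.0]
force: [-9.0, 5.4, 15.9]
width: 0.095
grasp_force: 49.5
```

>>> {"api": "send_rows", "payload": {
  "series": [
    [0,0,0,0,0],
    [0,0,0,0,0]
  ]
}}

```text
time: 16.55
ee_pos: [0.4584, -0.3191, 0.0866]
tool_rot: [0.829, 0.56, 0.0, -0.0]
force: [-7.8, 6.4, 16.1]
width: 0.097
grasp_force: 49.5
```

```bash
cat > st.py <<'E'
from h import *
np.set_printoptions(precision=4,suppress=True)
s=sensors.state(); print(s['time'],s['ee_pos'],s['joint_positions'],s['force'],s['torque'],s['width'],s['grasp_force'])
Rm=R.from_quat(s['tool_rot']).as_matrix(); print('yaw x',np.degrees(np.arctan2(Rm[1,0],Rm[0,0])))
E
python3 st.py
```

```text
16.55 [ 0.4584 -0.3191  0.0866] [-0.051   0.6229  0.7978  1.9148 -0.5879  0.8544  0.6735] [-7.8045  6.376  16.0731] [1.2596 1.8284 0.0329] 0.0969572396881281 49.47876155376434
yaw x 68.07279159132733
```

>>> {"api": "send_rows", "payload": {
  "series": [
    [0,0,0,0,5],
    [0,0,0,0,10],
    [0,0,0,0,15],
    [0,0,0,0,20],
    [0,0,0,0,25],
    [0,0,0,0,30],
    [0,0,0,0,30],
    [0,0,0,0,30]
  ]
}}

```text
time: 17.35
ee_pos: [0.4586, -0.3192, 0.0866]
tool_rot: [0.945, 0.326, 0.0, -0.0]
force: [-8.4, 5.0, 15.2]
width: 0.093
grasp_force: 49.6
```

```bash
python3 st.py
```

```text
17.35 [ 0.4586 -0.3192  0.0866] [-0.1303  0.6822  0.9216  1.9168 -0.6965  0.9003  0.2392] [-8.3903  4.9953 15.2417] [ 1.038   1.6801 -0.0608] 0.09332305421200181 49.57573413848877
yaw x 38.05725944006507
```

>>> {"api": "send_rows", "payload": {
  "series": [
    [0,0,0,0,5],
    [0,0,0,0,10],
    [0,0,0,0,15],
    [0,0,0,0,20],
    [0,0,0,0,24],
    [0,0,0,0,24],
    [0,0,0,0,24]
  ]
}}

```text
time: 18.05
ee_pos: [0.4586, -0.3194, 0.0866]
tool_rot: [0.992, 0.122, 0.0, -0.0]
force: [-8.2, 4.6, 13.7]
width: 0.097
grasp_force: 49.8
```

```bash
python3 st.py
```

```text
18.05 [ 0.4586 -0.3194  0.0866] [-0.1847  0.7376  1.0151  1.9181 -0.7823  0.9455 -0.1105] [-8.1992  4.6273 13.7205] [ 0.8585  1.6533 -0.0837] 0.09679286377397955 49.76987600326538
yaw x 14.057057983634566
```

>>> {"api": "send_rows", "payload": {
  "series": [
    [0,0,0,0,1.5],
    [0,0,0,0,3],
    [0,0,0,0,3]
  ]
}}

```text
time: 18.35
ee_pos: [0.4586, -0.3194, 0.0866]
tool_rot: [0.995, 0.096, 0.0, -0.0]
force: [-7.6, 4.0, 13.6]
width: 0.094
grasp_force: 49.7
```

```bash
python3 st.py
```

```text
18.35 [ 0.4586 -0.3194  0.0866] [-0.1908  0.745   1.0264  1.9182 -0.793   0.9517 -0.1552] [-7.5716  4.001  13.5593] [ 0.7752  1.5662 -0.07  ] 0.09439004503079607 49.699700474739075
yaw x 11.007833289373766
```

>>> {"api": "send_rows", "payload": {
  "series": [
    [0,0,0,0,1.5],
    [0,0,0,0,3],
    [0,0,0,0,3]
  ]
}}

```text
time: 18.65
ee_pos: [0.4586, -0.3194, 0.0866]
tool_rot: [0.998, 0.07, 0.0, -0.0]
force: [-7.1, 4.0, 14.6]
width: 0.095
grasp_force: 49.7
```

```bash
python3 st.py
```

```text
18.65 [ 0.4586 -0.3194  0.0866] [-0.1968  0.7524  1.0374  1.9184 -0.8034  0.958  -0.1992] [-7.11    3.9831 14.5756] [0.7789 1.62   0.1065] 0.09485964574339367 49.67220067977905
yaw x 8.021310967935653
```

>>> {"api": "send_rows", "payload": {
  "series": [
    [0,0,0,0,1],
    [0,0,0,0,2],
    [0,0,0,0,2]
  ]
}}

```text
time: 18.95
ee_pos: [0.4586, -0.3194, 0.0866]
tool_rot: [0.999, 0.053, -0.0, -0.0]
force: [-9.1, 3.7, 13.7]
width: 0.092
grasp_force: 55.6
```

```bash
python3 st.py
```

```text
18.95 [ 0.4586 -0.3194  0.0866] [-0.2008  0.7574  1.0446  1.9184 -0.8099  0.9622 -0.2279] [-9.1378  3.7355 13.7018] [0.6647 1.7563 0.9378] 0.09239200615058947 55.5678391456604
yaw x 6.089420479492023
```

>>> {"api": "send_rows", "payload": {
  "series": [
    [0,0,0,0,1],
    [0,0,0,0,2],
    [0,0,0,0,2]
  ]
}}

```text
time: 19.25
ee_pos: [0.4586, -0.3194, 0.0867]
tool_rot: [0.999, 0.036, -0.0, -0.0]
force: [-8.3, 3.6, 15.9]
width: 0.096
grasp_force: 70.0
```

```bash
python3 st.py
```

```text
19.25 [ 0.4586 -0.3194  0.0867] [-0.2047  0.7624  1.0519  1.9184 -0.8165  0.9665 -0.2572] [-8.3363  3.6434 15.8665] [0.6464 1.7862 1.412 ] 0.09615542502753799 70.0152817927301
yaw x 4.1174550186094825
```

>>> {"api": "send_rows", "payload": {
  "series": [
    [0,0,0,0,-5],
    [0,0,0,0,-10],
    [0,0,0,0,-15],
    [0,0,0,0,-20],
    [0,0,0,0,-25],
    [0,0,0,0,-30],
    [0,0,0,0,-35],
    [0,0,0,0,-40],
    [0,0,0,0,-45],
    [0,0,0,0,-50]
  ]
}}

```text
time: 20.25
ee_pos: [0.4585, -0.3191, 0.0866]
tool_rot: [0.89, 0.456, 0.0, -0.0]
force: [-8.9, 5.9, 14.0]
width: 0.095
grasp_force: 49.8
```

>>> {"api": "send_rows", "payload": {
  "series": [
    [0,0,0,0,-5],
    [0,0,0,0,-10],
    [0,0,0,0,-15],
    [0,0,0,0,-20],
    [0,0,0,0,-25],
    [0,0,0,0,-30],
    [0,0,0,0,-35],
    [0,0,0,0,-40],
    [0,0,0,0,-44],
    [0,0,0,0,-44]
  ]
}}

```text
time: 21.25
ee_pos: [0.4582, -0.319, 0.0866]
tool_rot: [0.655, 0.756, 0.0, -0.001]
force: [-9.7, 6.5, 16.3]
width: 0.093
grasp_force: 49.9
```

>>> {"api": "send_rows", "payload": {
  "series": [
    [0,0,0,0,0],
    [0,0,0,0,0],
    [0,0,0,0,0]
  ]
}}

```text
time: 21.55
ee_pos: [0.4583, -0.319, 0.0866]
tool_rot: [0.656, 0.755, 0.0, -0.001]
force: [-9.7, 7.2, 17.9]
width: 0.095
grasp_force: 50.0
```

```bash
python3 st.py
python3 - <<'E'
from h import *
for c in ['top','wrist','side']:
    img,d,W=cloud(c); save(c+'9',img)
    m=(W[...,2]>.1)&(W[...,2]<.1125)&(abs(W[...,0]-.458)<.022)&(abs(W[...,1]+.3185)<.022); print(c,m.sum())
    if m.sum()>5: print(cv2.minAreaRect((W[m][:,:2]*1000).astype(np.float32)))
    blues(img,W)
a=cv2.imread('pics/wrist9.png'); cv2.imwrite('pics/w9.png',a[100:384])
E
```

```text
21.55 [ 0.4583 -0.319   0.0866] [ 0.0367  0.5761  0.671   1.9124 -0.4825  0.8203  1.1082] [-9.6747  7.1569 17.9004] [1.4016 2.0879 0.0507] 0.09506971123870876 50.00270426273346
yaw x 98.06315866422153
top 0
[318 205   6   6  30] top z 0.0749 n 21 rect [ 515.2 -257.7] [13.2 18.6] 27.2
[481 210  10   9  42] top z 0.0166 n 33 rect [ 504.5 -830.3] [14.1 33.5] 36.4
[450 236  16   9  80] top z 0.0223 n 58 rect [ 416.3 -725.9] [17.6 52. ] 22.4
wrist 2072
((455.7783508300781, -317.59478759765625), (31.168270111083984, 30.403865814208984), 64.21638488769531)
[ 359  123   46   47 1507] top z 0.0722 n 1494 rect [ 517.4 -260.9] [23.7 23.3] 88.8
[ 439  163   44   44 1263] top z 0.0721 n 1262 rect [ 564.2 -275.4] [23.5 23.7] 45.9
[ 373  264   61   43 1528] top z 0.0578 n 825 rect [ 536.5 -334.7] [21.5 99.4] 59.1
side 81
((456.397705078125, -322.4239807128906), (29.345230102539062, 33.55493927001953), 49.75318145751953)
[274 253  11  12 111] top z 0.055 n 45 rect [ 565.8 -353.8] [15.6 24.4] 80.2
[253 260  13  12 132] top z 0.0553 n 55 rect [ 513.6 -375.9] [15.1 28.5] 83.1
```

View pics/w9.png

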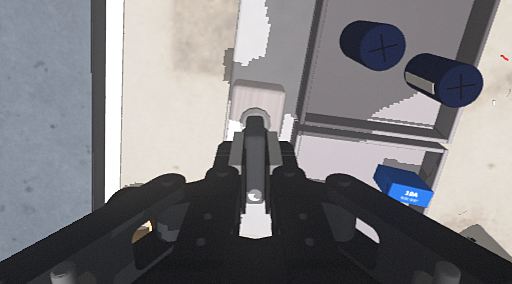

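```bash
python3 -c "
from h import *
print(abs(sensors.state()['joint_vel']).max()); print(job_done())"
```

```text
0.001971837091386662
the job is handed in; nothing more can be done
None
```

The capacitor and the relay are standing in their bins. I seated the thumbscrew on its stop and backed it off a quarter turn. The job was handed in at about 22 s with the gripper still holding the screw and the arm at rest.

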